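Weigh down a re-sealed recipe tin with two beach stones

ROBOT

A 7-joint arm with a two-finger parallel gripper is mounted at the origin on the work surface; the furniture and walls round the work are solid. World frame = base frame: x ahead of the robot, y to its left, z up, the work surface at z = 0. Lengths are in m, angles in rad, forces in N, time in s.
With the tool pointing down it reaches from about 0.425 to 0.825 m from the base axis. Payload 3.6 kg.
Tool frame: the origin (TCP) lies between the finger pads; the fingertips stand 17 mm ahead of it and the grasp point (between the pads) lies 2 mm behind it (arm.tcp_to_tips is the z of the fingertips in the tool frame, in m); z points along the fingers, x is the direction in which the jaws open and shut, and the axes are right-handed (so a half turn about z gives the same grasp; the last joint's range is limited). The gripper opens to 85 mm and grips with 20 to 120 N. Pads are 22 mm wide; open, the fingers measure 114 mm over their backs; the gripper's body (76 mm by 85 mm) begins 54 mm behind the grasp point. The pads swing forward as they close: fully open they stand 13 mm farther back than shut.
Start: joints at [1.204, 0.615, -0.013, 1.423, 0.008, 1.103, -0.04], TCP at [0.217, -0.613, 0.248] pointing down, gripper open.
Joint ranges: [-3.12, 3.12], [-0.3, 2.06], [-1.34, 1.32], [0.26, 2.42], [-1.36, 4.5], [0.01, 1.98], [-2.84, 2.84]. Speed limits (rad/s): [2.79, 2.79, 3.14, 3.14, 3.14, 3.14, 3.14].

INTERFACE

Orientations are given as a 3x3 rotation matrix whose columns are the frame's x, y, z axes.
In Python, from bench import arm gives the robot as it stands. Calls block until the motion is done:
- arm.move_pose(position, orientation): joint-space move of the TCP to a pose.
- arm.move_straight(position, attitude=None, max_speed=0.15, force_limit=None): straight line of the TCP; attitude=None keeps the orientation; max_speed is the mean speed in m/s. With force_limit (N) it stops when the force on the tool has changed by that much, and returns True; else False.
- arm.move_j(angles): joint-space move.
- arm.set_gripper(opening): opening from 0.0 (shut) to 1.0 (fully open); the grip force is fixed at half the most; returns when the fingers have stopped.
- arm.pause(seconds).
- arm.solve_ik(position, orientation): joint angles nearest the present ones, or None.
- arm.observe(): the state.
- arm.camera(name): name is "scene" or "top"; returns a dict with "pixels" (420x560x3 uint8, red, green, blue), "depth" (420x560 float32, m along the optical axis (not along the pixel's ray), 0 where there is no reading), "vertical_fov" (degrees; the focal length in pixels is half the picture's height over the tangent of half this angle, whatever the lens; pixels are square), "cx", "cy" (the principal point, pixels), "eye" and "rotation" of the camera in the world. Camera axes: x right, y down, z forward; pixel columns grow to the right and rows downward; lengths in m; the calibration is good to about 2 mm. A picture is of the moment at which its call begins.
A pose or a line that the arm cannot do raises arm.MotionError and nothing moves.
- arm.job_done(): hands the job in, once; it reports no verdict.
Trained networks look in a picture, given as the dict that the camera call returned (one of the last four; its "shot" number tells which), for a name from the list of things; names that differ only in an ending like _2 or _b are one class to them, and where a whole thing is asked for, a point or a joint stands for the part that bears it (a point fixed in the world has none). Each returns a list of dicts, best first, with "p" (0 to 1); they miss things now and then, are a little off and sometimes report something else, mostly with a low value. They report only what shows in the picture. A call takes as long as a camera call.
- arm.find_in(picture, label): "at" ([row, column] in pixels, amid what is visible of it).
- arm.tip_of(picture, label): "at" ([row, column] in pixels: a listed point, or the origin of a listed thing).
The state is a dict: "time": time; "joint_positions": joint angles; "joint_velocities": joint speeds; "joint_torque": joint torques, N m; "position": TCP position; "orientation": TCP orientation; "wrist_force": force on the tool from outside, world axes, zero at the start; "moment": the same for the moment, N m; "finger_gap": opening from 0.0 (shut) to 1.0 (fully open).
Only numpy, scipy, OpenCV 4.12 (cv2) and the standard library are available. Lean on these libraries where they do the work, as an engineer would, in place of code of your own. Each camera call takes 0.05 s, during which the arm holds its last target.

TASK

A rubber strip has just been glued along the front rim of the recipe tin and must be pressed while it sets: swing the tin's lid down, lay the flat stone in the middle of the lid, hollow up, and let go of it. Then bed the ridged stone in that hollow, ridge down and lying along it, so that the two stand steady by themselves and their weight keeps the lid shut. Set the stones down gently, do not drop them, and leave everything else on the worktop where it is.

Things in the scene. Friction and masses are not known exactly. Their poses are not given: they have to be found in the camera images.
- recipe_tin: red tin for recipe cards, fixed, 102 (x, front to back) x 132 (y) x 69 high; origin mid underside, x from its front (towards the robot) to its back, y along the hinge. A springy black rubber strip stands 6 above its front rim: it holds the bare lid 0.06 rad open and gives way fully under 4 N; the flat stone alone does not press it quite home, both stones do
- recipe_tin_lid (a joint): opening of the tin's lid, rad: 0 shut, 0.06 resting on the rubber strip, starts at 0.9 to 1.3, at most 1.83. It hinges on the tin's back edge, swings up and back, is 95 deep, 132 wide, flat on top, and stays where it is left (stiff hinge, moves with under 1 N at its edge)
- tin_hinge (a point): middle of the lid's hinge line, at the tin's back edge, 66.5 above the worktop; axes as the tin's (x to the back, y along the hinge)
- tin_lid_middle (a point): where the middle of the lid's flat top lies when the lid is shut, 68.5 above the worktop (fixed to the tin, does not move with the lid); axes as the tin's
- flat_stone: flat grey stone, 0.36 kg, 114 (x) x 60 (y); origin mid underside, z up. A V-shaped hollow across its top, at mid length, runs along y over the whole width: 22 of stone below it, sides rising at 27 degrees to humps 37 high, 30 either side. Starts lying flat. Grip its long sides, upright in the middle, 60 apart along y
- hollow (a point): middle of the bottom line of the flat stone's hollow, 22 mm above the stone's underside; axes as the flat stone's: y along the hollow, z up
- ridged_stone: stout grey stone, 0.55 kg, 72 (x) x 64 (y) x 61 (z), top rounded. Underside: a blunt ridge along y, its two flat sides rising at 25 degrees. Origin mid ridge, z from ridge to top, centre of mass at z 28. Starts lying on one side of the ridge, z leaning 25 degrees; seated in the hollow with z upright, its origin is 1 mm above point hollow. Grip the flat end faces, 64 apart along y
- egg_timer: round cream egg timer, 60 wide and 44 high, near the worktop's far edge; leave it
- marker: green and white marker pen, 135 long, lying near the worktop's far edge; leave it
- candle: candle in a glass, 76 wide and 90 high, to the left of the tin; leave it
- balm_tin: round white tin, 90 wide and 32 high, to the left of the tin's front; leave it

How it is judged:
On the way, in this order (a step that is already met when the one before it is completed fails the run):
1. the lid has been swung down onto the rubber strip (value of joint recipe_tin_lid below 0.1 rad), for 0.2 s.
2. the flat stone lies level in the middle of the lid (within 15 mm), hollow up, and has been let go, nothing on it yet (contact force between flat_stone and recipe_tin above 1 N and horizontal distance between hollow and tin_lid_middle below 0.015 m and angle between flat_stone's own z axis and vertical below 0.1 rad and contact force between each of the fingers, ridged_stone and flat_stone below 0.1 N), for 0.3 s.
At the end, for the whole second after the job is handed in: Lid shut (0.013 rad); flat stone level on it (0.1 rad), its hollow within 15 mm of the lid's middle; ridged stone upright (0.15 rad), on the flat stone alone, ridge down in the hollow (8 mm across, 15 mm along, 6 mm high) and along it (0.17 rad); both at rest (value of joint recipe_tin_lid below 0.013 rad and contact force between flat_stone and recipe_tin above 1 N and horizontal distance between hollow and tin_lid_middle below 0.015 m and angle between flat_stone's own z axis and vertical below 0.1 rad and contact force between ridged_stone and flat_stone above 3 N and contact force between ridged_stone and recipe_tin below 0.1 N and x of ridged_stone in the frame of hollow between -0.008 and 0.008 m and y of ridged_stone in the frame of hollow between -0.015 and 0.015 m and z of ridged_stone in the frame of hollow below 0.006 m and angle between the y axis of ridged_stone and the y axis of hollow, either way round below 0.17 rad and angle between ridged_stone's own z axis and vertical below 0.15 rad and linear speed of each of flat_stone, ridged_stone below 0.02 m/s); the robot touches nothing.
It fails at once if another thing on the worktop moved by more than 30 mm (distance of any of egg_timer, marker, candle, balm_tin from where it was at the start of the episode above 0.03 m).
It fails at once if a stone dropped or slammed onto the tin or the other stone (over 35 N) (contact force between any of flat_stone, ridged_stone and recipe_tin above 35 N or contact force between ridged_stone and flat_stone above 35 N).
It also fails if it takes over 64 s, if anything falls off the work surface, if the arm or the gripper's body presses on something with over 40 N, if the wrist force passes 120 N, or if a joint passes its speed limit or range.

## Working session

There is one attempt and no reset: what is moved stays moved. The work goes in short steps, each a Python script; the robot and the scene stay as the last script left them, time stands still between calls to the robot, and variables do not carry over. Pictures are saved under pics/ and viewed, and the job is handed in when it is done.

```bash
ls; mkdir -p pics
cat > h.py <<'E'
import numpy as np, cv2
from bench import arm
def shot(name,fn=None):
    p=arm.camera(name)
    if fn: cv2.imwrite('pics/'+fn,p['pixels'][:,:,::-1])
    return p
def unproj(p,r,c,d=None):
    f=p['pixels'].shape[0]/2/np.tan(np.radians(p['vertical_fov'])/2)
    r=np.asarray(r,float);c=np.asarray(c,float)
    if d is None: d=p['depth'][np.round(r).astype(int),np.round(c).astype(int)]
    v=np.stack([(c-p['cx'])/f*d,(r-p['cy'])/f*d,d],-1)
    return v@np.array(p['rotation']).T+np.array(p['eye'])
def cloud(p):
    r,c=np.mgrid[0:420,0:560]
    return unproj(p,r,c)
E
python3 - <<'E'
from h import *
for n in ['scene','top']:
    p=shot(n,n+'1.png'); np.savez(n+'1.npz',**{k:p[k] for k in p})
    print(n,p['eye'],np.round(p['rotation'],3).tolist(),p['vertical_fov'],p['cx'],p['cy'])
    for l in ['recipe_tin','recipe_tin_lid','flat_stone','ridged_stone','candle','balm_tin','egg_timer','marker']:
        print(l,[(np.round(d['at']).tolist(),round(d['p'],2)) for d in arm.find_in(p,l)[:2]])
    for l in ['tin_hinge','tin_lid_middle','hollow','flat_stone','ridged_stone','recipe_tin']:
        print('tip',l,[(np.round(d['at']).tolist(),round(d['p'],2),np.round(unproj(p,*d['at']),3).tolist()) for d in arm.tip_of(p,l)[:2]])
print(arm.observe())
E
```

```text
pics
scene [-0.29131309  0.39363829  0.80093374] [[-0.47, -0.588, 0.658], [-0.882, 0.296, -0.366], [0.021, -0.753, -0.658]] 46.812610137541256 280.3839585045862 204.91831016401576
recipe_tin [([238.0, 187.0], 0.86)]
recipe_tin_lid [([208.0, 188.0], 0.7)]
flat_stone [([192.0, 398.0], 0.84)]
ridged_stone [([201.0, 315.0], 0.9), ([236.0, 189.0], 0.23)]
candle [([261.0, 114.0], 0.74)]
balm_tin [([311.0, 147.0], 0.84)]
egg_timer [([181.0, 327.0], 0.61)]
marker [([195.0, 284.0], 0.71)]
tip tin_hinge [([218.0, 182.0], 0.56, [0.502, 0.202, 0.066])]
tip tin_lid_middle [([226.0, 188.0], 0.74, [0.488, 0.193, 0.051])]
tip hollow [([190.0, 399.0], 0.56, [0.402, -0.335, 0.023])]
tip flat_stone [([196.0, 395.0], 0.64, [0.391, -0.315, 0.021])]
tip ridged_stone [([214.0, 315.0], 0.87, [0.441, -0.112, -0.0]), ([188.0, 398.0], 0.68, [0.408, -0.337, 0.025])]
tip recipe_tin [([250.0, 190.0], 0.96, [0.408, 0.218, 0.06])]
top [0.29091245 0.03097791 1.48582685] [[-0.02, -0.996, 0.088], [-1.0, 0.019, -0.005], [0.003, -0.088, -0.996]] 43.318199939353384 278.16852584520535 218.0907087854084
recipe_tin [([207.0
[... 845 characters left out ...]
04037807]), 'joint_velocities': array([ 0.00041843, -0.00065446,  0.00021118,  0.0010963 , -0.00094101,
       -0.00159549, -0.00041952]), 'joint_torque': array([-7.76908346e-04, -4.69101942e+01,  2.58859238e-01, -1.71343303e+01,
        1.01023962e-02,  1.74600555e-03, -1.54043370e-06]), 'position': array([ 0.2166547 , -0.61280278,  0.24830795]), 'orientation': array([[ 3.33342409e-01, -9.42805832e-01,  3.29178493e-05],
       [-9.42805831e-01, -3.33342407e-01,  7.03837746e-05],
       [-5.53853180e-05, -5.44970373e-05, -9.99999997e-01]]), 'wrist_force': array([-0.06133752,  0.3628897 ,  0.70475448]), 'moment': array([-0.02398243, -0.00176069, -0.00837498]), 'finger_gap': 0.997528545882101}
```

View images.

Run:
```python
import cv2
a=cv2.imread('pics/scene1.png')[150:360,60:460]; b=cv2.imread('pics/top1.png')[140:290,110:470]
cv2.imwrite('pics/s1z.png',cv2.resize(a,None,fx=2,fy=2,interpolation=2)); cv2.imwrite('pics/t1z.png',cv2.resize(b,None,fx=2.2,fy=2.2,interpolation=2))
```

```text
(no output)
```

View pics/s1z.png

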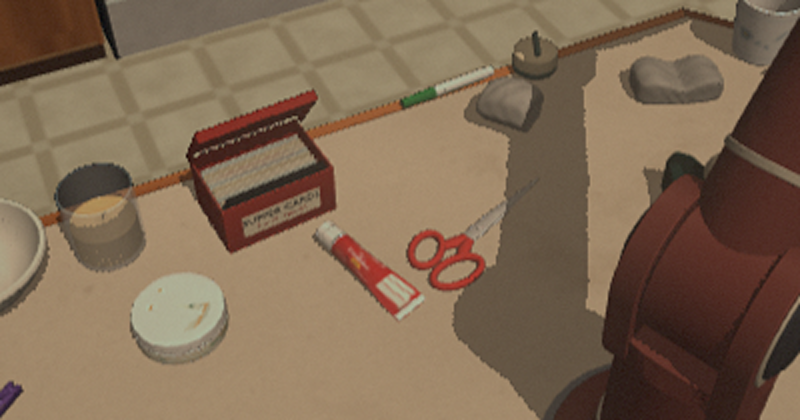

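View pics/t1z.png

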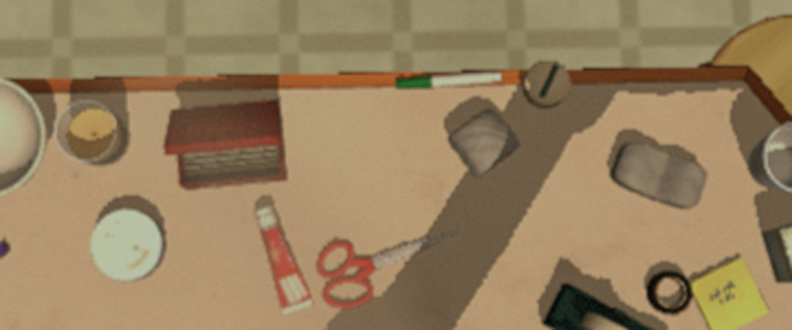

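```bash
cat > an.py <<'E'
import numpy as np, cv2
from h import cloud
def load(n): return dict(np.load(n+'.npz'))
def near(C,ctr,rad,zmin=0.006): 
    m=(np.hypot(C[...,0]-ctr[0],C[...,1]-ctr[1])<rad)&(C[...,2]>zmin)
    return C[m]
E
python3 - <<'E'
from an import *
for n in ['scene1','top1']:
    p=load(n); C=cloud(p)
    for nm,c,r in [('flat',(0.41,-0.345),0.085),('ridged',(0.44,-0.11),0.07),('candle',(0.45,0.335),.07),('balm',(0.33,.3),.07)]:
        q=near(C,c,r)
        print(n,nm,len(q),'table z',np.median(C[(np.hypot(C[...,0]-c[0],C[...,1]-c[1])<r)&(abs(C[...,2])<0.006)][:,2]).round(4),'min',q.min(0).round(3),'max',q.max(0).round(3), cv2.minAreaRect(q[:,:2].astype(np.float32)))
        np.save(f'{n}_{nm}.npy',q)
    m=(C[...,0]>.36)&(C[...,0]<.60)&(C[...,1]>.1)&(C[...,1]<.30)&(C[...,2]>.006)
    q=C[m]; np.save(f'{n}_tin.npy',q)
    hi=q[q[:,2]>.08]
    if len(hi)>10:
        c0=hi.mean(0); u,s,v=np.linalg.svd(hi-c0); print('lid',len(hi),c0.round(3),v.round(3),s, cv2.minAreaRect(hi[:,:2].astype(np.float32)),hi[:,2].max())
    lo=q[(q[:,2]<.07)]; print('body',cv2.minAreaRect(lo[:,:2].astype(np.float32)),lo.min(0),lo.max(0))
E
```

```text
scene1 flat 949 table z 0.0007 min [ 0.366 -0.396  0.006] max [ 0.453 -0.28   0.041] ((0.40950509905815125, -0.3388598561286926), (0.1144791841506958, 0.06420709192752838), 66.75768280029297)
scene1 ridged 676 table z 0.0007 min [ 0.412 -0.161  0.006] max [ 0.483 -0.072  0.061] ((0.4530429542064667, -0.11573666334152222), (0.0633499026298523, 0.06999191641807556), 34.43193817138672)
scene1 candle 1616 table z 0.0008 min [0.38  0.265 0.006] max [0.511 0.404 0.131] ((0.4485141634941101, 0.34383881092071533), (0.1246688961982727, 0.10151621699333191), 55.974483489990234)
scene1 balm 1634 table z 0.0008 min [0.288 0.286 0.006] max [0.38  0.37  0.038] ((0.33499935269355774, 0.32939085364341736), (0.0908142626285553, 0.0839029997587204), 11.857572555541992)
lid 606 [0.459 0.2   0.126] [[ 0.143 -0.985 -0.091]
 [-0.61  -0.161  0.776]
 [-0.779 -0.056 -0.624]] [1.04153653 0.7532892  0.08203413] ((0.46660467982292175, 0.1999528706073761), (0.059190597385168076, 0.13304221630096436), 4.18963623046875) 0.14893140471281097
body ((0.4347989559173584, 0.21581901609897614), (0.14872178435325623, 0.16
[... 599 characters left out ...]
4554138), (0.1361081451177597, 0.11531281471252441), 30.02157974243164)
top1 balm 911 table z 0.0003 min [0.263 0.246 0.006] max [0.399 0.369 0.044] ((0.3315623998641968, 0.3093164563179016), (0.1203710213303566, 0.13631220161914825), 85.02168273925781)
lid 952 [0.465 0.198 0.121] [[ 0.063 -0.998  0.014]
 [ 0.629  0.029 -0.777]
 [-0.775 -0.057 -0.63 ]] [1.18429337 0.82077254 0.1301365 ] ((0.45631611347198486, 0.19720801711082458), (0.08536714315414429, 0.13165472447872162), 4.772270202636719) 0.1512226024545793
body ((0.45556873083114624, 0.20073384046554565), (0.1880207359790802, 0.19852963089942932), 0.04217226803302765) [0.36148742 0.10149924 0.00600294] [0.54960897 0.2999295  0.06999977]
```

```bash
cat > fit.py <<'E'
from an import *
from scipy.optimize import least_squares
def polysdf(P,poly):
    P=P[:,None,:]; A=poly[None]; B=np.roll(poly,-1,0)[None]
    t=np.clip(((P-A)*(B-A)).sum(-1)/((B-A)**2).sum(-1),0,1)
    d=np.linalg.norm(P-(A+t[...,None]*(B-A)),axis=-1).min(1)
    x,y=P[...,0],P[...,1]; ax,ay=A[...,0],A[...,1]; bx,by=B[...,0],B[...,1]
    with np.errstate(all='ignore'):
        ins=(((ay>y)!=(by>y))&(x<(bx-ax)*(y-ay)/(by-ay)+ax)).sum(1)%2==1
    return np.where(ins,-d,d)
def exsdf(L,poly,h):
    a=polysdf(L[:,[0,2]],poly); b=abs(L[:,1])-h
    return np.minimum(np.maximum(a,b),0)+np.hypot(np.maximum(a,0),np.maximum(b,0))
def Rz(a): c,s=np.cos(a),np.sin(a); return np.array([[c,-s,0],[s,c,0],[0,0,1]])
def Ry(a): c,s=np.cos(a),np.sin(a); return np.array([[c,0,s],[0,1,0],[-s,0,c]])
flat=np.array([[-57,0],[57,0],[57,28],[50,34],[30,37],[0,22],[-30,37],[-50,34],[-57,28]])/1000
t25=np.tan(np.radians(25))
rid=np.array([[0,0],[36,36*t25],[36,50],[28,57],[0,61],[-28,57],[-36,50],[-36,36*t25]])/1000
def fitstone(Q,poly,h,lean,yaws,c0,z0f=False):
    best=None
    for y0 in yaws:
        def loc(p): 
            R=Rz(p[2])@Ry(lean); return (Q-np.array([p[0],p[1],p[3]]))@R
        # lean>0 about y: the stone rests on its side; origin z 0 for ridge on table
        r=least_squares(lambda p:np.r_[exsdf(loc(p),poly,h)*1000,p[3]*1000/3*5],[c0[0],c0[1],y0,0],loss='soft_l1',f_scale=2,x_scale=[.01,.01,.1,.005])
        if best is None or r.cost<best.cost: best=r
    return best
if __name__=='__main__':
    import itertools
    for src in ['scene1','top1',None]:
        def g(nm,rad,c):
            L=[np.load(f'{s}_{nm}.npy') for s in (['scene1','top1'] if src is None else [src])]
            q=np.vstack(L); q=q[(q[:,2]>.012)&(np.hypot(q[:,0]-c[0],q[:,1]-c[1])<rad)]; return q
        q=g('flat',.075,(.409,-.341)); r=fitstone(q,flat,.030,0,np.radians(np.arange(-80,100,20)),(.409,-.341))
        print(src,'flat',r.x.round(4),np.degrees(r.x[2]),r.cost/len(q))
        q=g('ridged',.06,(.447,-.115))
        res=[fitstone(q,rid,.032,np.radians(s*25),np.radians(np.arange(-80,100,15)),(.447,-.115)) for s in(1,-1)]
        for s,r in zip((1,-1),res): print(src,'ridged',s,r.x.round(4),np.degrees(r.x[2]),r.cost/len(q))
E
python3 fit.py
```

```text
scene1 flat [ 4.1250e-01 -3.4130e-01 -1.9491e+00  5.0000e-04] -111.6729439658254 1.2617704709378463
scene1 ridged 1 [ 0.45   -0.1076 -0.9576 -0.0028] -54.86808713150996 2.0983910848767717
scene1 ridged -1 [ 0.45   -0.1076  2.184  -0.0029] 125.13310794936862 2.098476124498767
top1 flat [ 4.104e-01 -3.416e-01 -1.975e+00  5.000e-04] -113.16119522204887 2.5697571575746077
top1 ridged 1 [ 0.4456 -0.1106 -0.9674 -0.0028] -55.4254511743029 3.1470129713717463
top1 ridged -1 [ 0.4456 -0.1106  2.1742 -0.0028] 124.57454693555215 3.1470129713713524
None flat [ 4.1200e-01 -3.4160e-01 -1.9526e+00  5.0000e-04] -111.87443452425335 1.9583617436931617
None ridged 1 [ 0.4495 -0.1079 -0.9485 -0.0029] -54.34627160380559 2.6892632487426087
None ridged -1 [ 0.4495 -0.1079  2.1923 -0.0029] 125.60886401113412 2.68931187669155
```

Run:
```python
from fit import *
for s in ['scene1','top1']:
    q=np.load(s+'_tin.npy'); 
    # lid plane & outline; model: hinge at H, yaw, opening a
    tr=[np.load(x) for x in []]
    hi=q[(q[:,2]>.085)&(q[:,1]<.285)]
    c0=np.median(hi,0); 
    for _ in range(6):
        c=hi.mean(0); v=np.linalg.svd(hi-c)[2][2]; v*=-np.sign(v[2])*-1; 
        d=(hi-c)@v; hi=hi[abs(d)<max(.003,2*d.std())]
    print(s,'lid n',v.round(3),'c',c.round(4),'open',np.degrees(np.arccos(v[2])),np.radians(np.degrees(np.arccos(v[2]))),'yaw',np.degrees(np.arctan2(v[1],v[0])),'ext',hi.min(0),hi.max(0),len(hi))
    f=q[(q[:,2]>.012)&(q[:,2]<.055)&(q[:,0]<.43)&(q[:,1]>.12)&(q[:,1]<.275)]
    print(len(f), f.min(0),f.max(0)) 
    if s=='scene1':
        from numpy.linalg import svd
        for _ in range(8):
            c=f.mean(0); v=svd(f-c)[2][2]; d=(f-c)@v; f=f[abs(d)<max(.0025,2*d.std())]
        print('front n',v,c,len(f),f.min(0),f.max(0))
```

```text
scene1 lid n [0.771 0.053 0.635] c [0.4557 0.2009 0.13  ] open 50.58504657543178 0.8828756150159668 yaw 3.935119919716593 ext [0.43449052 0.13224869 0.0850186 ] [0.49581746 0.26735543 0.1489314 ] 535
920 [0.36059727 0.13183778 0.01202778] [0.42971771 0.26196549 0.05499072]
front n [-0.9973627  -0.07242546  0.00471194] [0.41014273 0.19787355 0.03359972] 748 [0.40361465 0.13183778 0.01202778] [0.41698238 0.25993471 0.05499072]
top1 lid n [0.807 0.061 0.587] c [0.468  0.1978 0.1192] open 54.02323176037873 0.9428832667865811 yaw 4.312183697864348 ext [0.4418374  0.1308139  0.08505026] [0.49767624 0.26533638 0.1512226 ] 717
232 [0.36159419 0.13049496 0.01206814] [0.42986041 0.27028472 0.05493989]
```

```bash
cat > ov.py <<'E'
from fit import *
def proj(p,X):
    f=210/np.tan(np.radians(float(p['vertical_fov']))/2)
    v=(np.asarray(X)-p['eye'])@np.array(p['rotation'])
    return np.stack([v[...,0]/v[...,2]*f+p['cx'],v[...,1]/v[...,2]*f+p['cy']],-1)
def edges(poly,h,T):
    R,t=T; E=[]
    n=len(poly)
    for i in range(n):
        a,b=poly[i],poly[(i+1)%n]
        for y in(-h,h): E.append(([a[0],y,a[1]],[b[0],y,b[1]]))
        E.append(([a[0],-h,a[1]],[a[0],h,a[1]]))
    return [(R@np.array(u)+t,R@np.array(v)+t) for u,v in E]
def draw(p,img,E,col,k):
    for a,b in E:
        u=proj(p,np.array([a,b]))*k+k/2
        cv2.line(img,tuple(int(x*16) for x in u[0]),tuple(int(x*16) for x in u[1]),col,1,cv2.LINE_AA,4)
E
cat > ov1.py <<'E'
from ov import *
import sys
tinyaw=np.radians(4.2)
ex=np.array([np.cos(tinyaw),np.sin(tinyaw),0]);ey=np.array([-ex[1],ex[0],0])
# tin lid in-plane extents from both views
for s in ['scene1','top1']:
    q=np.load(s+'_tin.npy'); hi=q[(q[:,2]>.085)&(q[:,1]<.285)]
    t=hi@ey; print(s,'lid ty',np.percentile(t,[.5,1,5,95,99,99.5]).round(4))
    f=q[(q[:,2]>.015)&(q[:,2]<.055)&(q[:,0]<.42)&(q[:,1]>.12)&(q[:,1]<.28)]
    print('front tx',np.percentile(f@ex,[2,10,25,50]).round(4),'ty',np.percentile(f@ey,[1,5,95,99]).round(4))
E
python3 ov1.py
cat > ov2.py <<'E'
from ov import *
tinyaw=np.radians(4.2)
T0=Rz(tinyaw)@np.array([.4236+.051,.1675,0])  # placeholder in tin coords
import sys
if len(sys.argv)>1: T0=Rz(tinyaw)@np.array([float(sys.argv[1]),float(sys.argv[2]),0])
print('tin origin',T0)
op=.92
box=np.array([[-51,0],[51,0],[51,66],[-51,66]])/1000
lid=np.array([[-95,0],[0,0],[0,2],[-95,2]])/1000
for n in ['scene1','top1']:
    p=load(n); k=3; img=cv2.resize(p['pixels'][:,:,::-1],None,fx=k,fy=k,interpolation=2)
    draw(p,img,edges(flat,.03,(Rz(-1.953),np.array([.412,-.3416,0]))),(0,255,0),k)
    draw(p,img,edges(rid,.032,(Rz(-.9485)@Ry(np.radians(25)),np.array([.4495,-.1079,-.000]))),(0,255,255),k)
    draw(p,img,edges(box,.066,(Rz(tinyaw),T0)),(255,0,0),k)
    H=T0+Rz(tinyaw)@[.051,0,.0665]
    draw(p,img,edges(lid,.066,(Rz(tinyaw)@Ry(op),H)),(255,255,0),k)
    a=proj(p,np.array([.4495,-.1079,.03]))*k; b=proj(p,np.array([.412,-.3416,.02]))*k; c=proj(p,H)*k
    o=np.hstack([img[max(0,int(x[1])-150):int(x[1])+150,max(0,int(x[0])-w//2):int(x[0])+w//2][:300] for x,w in((c,330),(a,220),(b,250))])
    cv2.imwrite(f'pics/{n}_ov.png',o)
E
python3 ov2.py
```

```text
scene1 lid ty [0.0991 0.0995 0.1005 0.2309 0.2315 0.2316]
front tx [0.3743 0.4204 0.4224 0.4235] ty [0.1027 0.1095 0.2261 0.2292]
top1 lid ty [0.0978 0.0981 0.1033 0.2224 0.2285 0.229 ]
front tx [0.3717 0.3746 0.3804 0.4213] ty [0.1001 0.1124 0.2232 0.227 ]
tin origin [0.46105805 0.20180902 0.        ]
```

```bash
python3 ov2.py .4745 .165; python3 -c "
import cv2,numpy as np
a=cv2.imread('pics/scene1_ov.png');b=cv2.imread('pics/top1_ov.png');print(a.shape,b.shape)
cv2.imwrite('pics/ov_a.png',np.vstack([a[:300,:800],b[:300,:800]]))"
```

```text
tin origin [0.46114142 0.19930841 0.        ]
(300, 800, 3) (300, 800, 3)
```

View pics/ov_a.png

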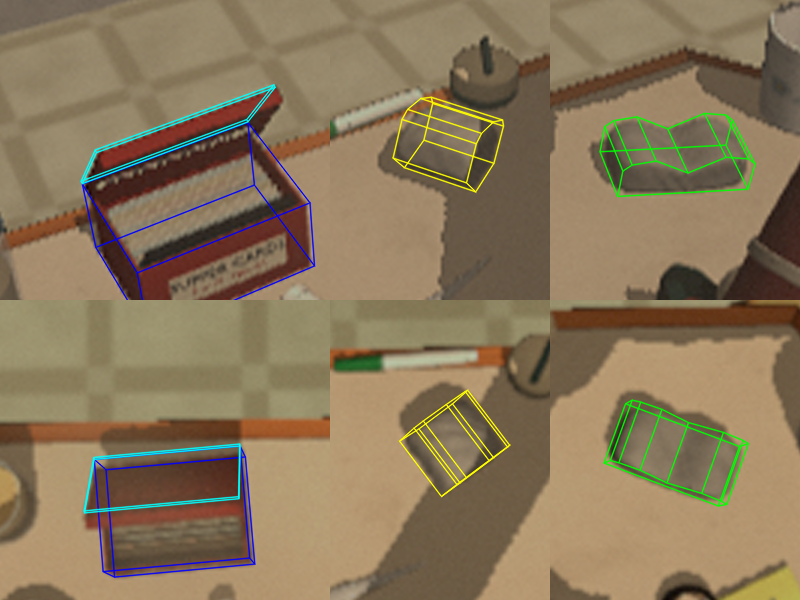

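```bash
cat > ov3.py <<'E'
from ov import *
import sys
def run(F,R,out,shots=('scene1','top1')):
    rows=[]
    for n in shots:
        p=load(n); k=6; raw=cv2.resize(p['pixels'][:,:,::-1],None,fx=k,fy=k,interpolation=1); img=raw.copy()
        draw(p,img,edges(flat,.03,(Rz(F[2]),np.array([F[0],F[1],0]))),(0,255,0),k)
        draw(p,img,edges(rid,.032,(Rz(R[2])@Ry(np.radians(25)),np.array([R[0],R[1],0]))),(0,255,255),k)
        cr=[]
        for X in ([F[0],F[1],.02],[R[0],R[1],.03]):
            x=(proj(p,np.array(X))*k).astype(int)
            for im in(raw,img): 
                cr.append(np.clip(im[x[1]-150:x[1]+150,x[0]-200:x[0]+200].astype(float)*1.6,0,255).astype(np.uint8))
        rows+= [np.hstack(cr[:2]),np.hstack(cr[2:])]
    cv2.imwrite(f'pics/{out}_s.png',np.vstack(rows[:2])); cv2.imwrite(f'pics/{out}_t.png',np.vstack(rows[2:]))
if __name__=='__main__': run((.412,-.3416,-1.953),(.4495,-.1079,-.9485),'ov3')
E
python3 ov3.py
```

```text
(no output)
```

View pics/ov3_s.png

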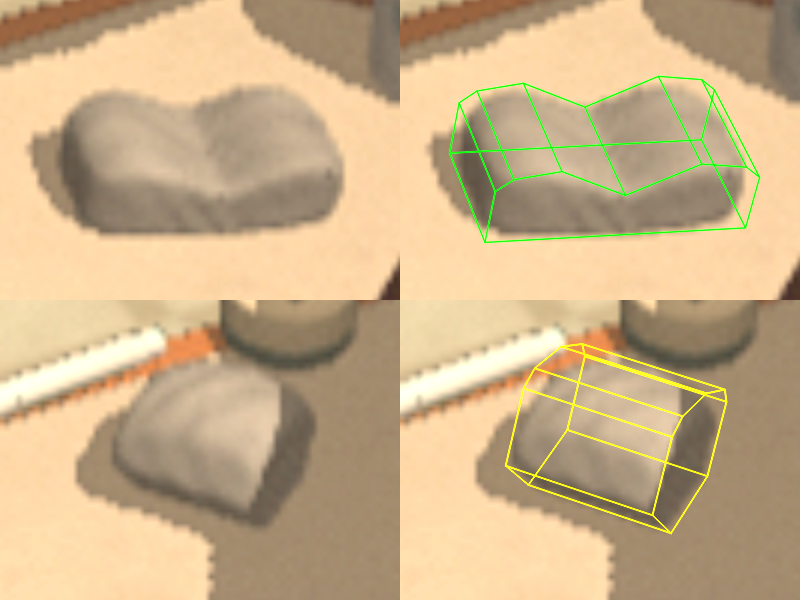

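View pics/ov3_t.png

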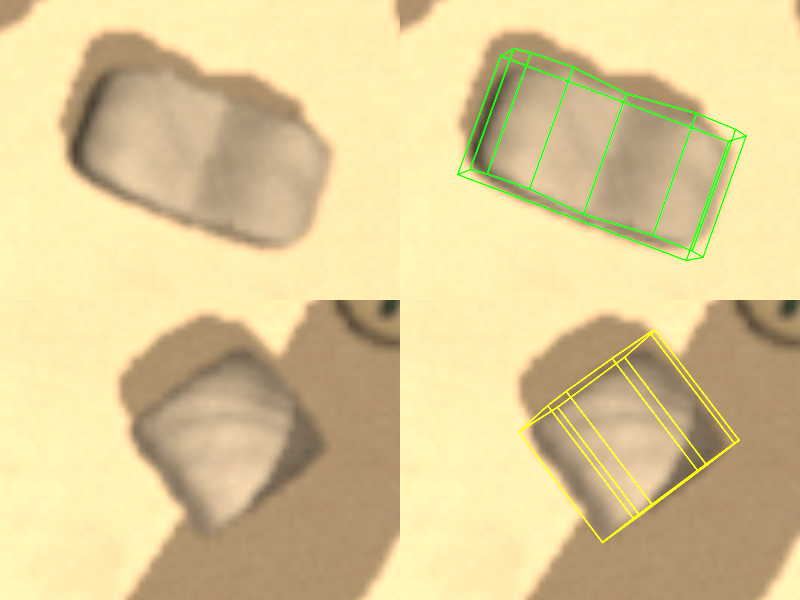

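Run:
```python
from ov import *
for s in ['scene1','top1']:
    q=np.load(s+'_ridged.npy'); q=q[(q[:,2]>.004)]
    for yaw in [-54.5]:
        R=Rz(np.radians(yaw)); L=(q-np.array([.4495,-.1079,0]))@R*1000
        print(s,'rows: local y  cols: local x, median z')
        xs=np.arange(-48,56,8); print('        ',xs+4)
        for y in np.arange(40,-49,-8):
            row=[]
            for x in xs:
                m=(L[:,0]>=x)&(L[:,0]<x+8)&(L[:,1]>=y)&(L[:,1]<y+8)
                row.append('%3d'%np.median(L[m,2]) if m.sum()>1 else '  .')
            print('%4d'%(y+4),' '.join(row))
q=np.load('top1_ridged.npy');q=np.vstack([np.load('scene1_ridged.npy')])
q=q[(q[:,2]>.012)&(np.hypot(q[:,0]-.447,q[:,1]+.115)<.06)]
for y in range(-180,180,30):
    r=fitstone(q,rid,.032,np.radians(25),[np.radians(y)],(.447,-.115)); print(y,r.x.round(4),np.degrees(r.x[2]).round(1),(r.cost/len(q)).round(2))
```

```text
scene1 rows: local y  cols: local x, median z
         [-44 -36 -28 -20 -12  -4   4  12  20  28  36  44  52]
  44   .   .   .   .   .   .   .   .   .   .   .   .   .
  36   .   .   .   .   .   .   .   .   .   .   .   .   .
  28   .   .   .  39  47  49  52  50  52   .   .   .   .
  20   .   .  35  40  49  51  53  55  53  52   .   .   .
  12   .   .  36  40  51  55  56  57  57  52   .   .   .
   4   .   .  34  39  51  56  59  57  57  55   .   .   .
  -4   .   .  35  42  54  57  58  58  58  55  51   .   .
 -12   .   .  38  42  53  57  58  58  57  54  48   .   .
 -20   .   .   .  40  53  54  56  57  55  55   .   .   .
 -28   .   .   .  39  47  41  49  45  43  40  26  25   .
 -36   .   .   .   .   .  28  29  23  33  32   .   .   .
 -44   .   .   .   .   .   .   .   .   .   .   .   .   .
top1 rows: local y  cols: local x, median z
         [-44 -36 -28 -20 -12  -4   4  12  20  28  36  44  52]
  44   .   .   .   .   .   .   .   .   .   .   .   .   .
  36   .   .   .   .   6   .   .   .   .   .   .   .   .
  28   6   .   .  43  46  46  52  50  48  43  37  31   .
  20   .   .   .  41  48  53 
[... 414 characters left out ...]
  38   .   .
 -44   .   .   .   .   .   .   .   .   .   .   .   .   .
-180 [ 4.6300e-01 -1.1250e-01 -2.5173e+00 -1.5000e-03] -144.2 4.19
-150 [ 4.6300e-01 -1.1240e-01 -2.5113e+00 -1.6000e-03] -143.9 4.19
-120 [ 4.6300e-01 -1.1240e-01 -2.5113e+00 -1.6000e-03] -143.9 4.19
-90 [ 0.45   -0.1076 -0.9576 -0.0029] -54.9 2.1
-60 [ 0.45   -0.1076 -0.9576 -0.0028] -54.9 2.1
-30 [ 0.45   -0.1076 -0.9564 -0.0028] -54.8 2.1
0 [ 0.4475 -0.1235  0.6182 -0.0024] 35.4 2.76
30 [ 0.4475 -0.1235  0.6182 -0.0024] 35.4 2.76
60 [ 0.4475 -0.1235  0.6182 -0.0024] 35.4 2.76
90 [ 0.4669 -0.1315  2.1816  0.0039] 125.0 3.34
120 [ 0.4669 -0.1315  2.1819  0.0039] 125.0 3.34
150 [ 0.4669 -0.1315  2.1816  0.0039] 125.0 3.34
```

```bash
cat >> h.py <<'E'
def Rz(a): c,s=np.cos(a),np.sin(a); return np.array([[c,-s,0],[s,c,0],[0,0,1.]])
def Ry(a): c,s=np.cos(a),np.sin(a); return np.array([[c,0,s],[0,1,0],[-s,0,c]])
def tool(yaw):  # jaw axis x at yaw, pointing down
    x=np.array([np.cos(yaw),np.sin(yaw),0]); z=np.array([0,0,-1.]); return np.stack([x,np.cross(z,x),z],1)
TY=np.radians(4.2); T0=np.array([.461,.1993,0]); EX=Rz(TY)[:,0]; EY=Rz(TY)[:,1]
H=T0+.051*EX+[0,0,.0665]
MID=H-.0475*EX+[0,0,.002]
F=(.4115,-.3416,-1.958); RD=(.4475,-.109,np.radians(-54.5))
def rgrasp(h=.032,half=False): # tool pose for ridged stone, tilted
    R=Rz(RD[2])@Ry(np.radians(25)); g=np.array([RD[0],RD[1],0])+R[:,2]*h
    z=-R[:,2]; x=R[:,1]*(-1 if half else 1); O=np.stack([x,np.cross(z,x),z],1)
    return g,O
E
python3 - <<'E'
from h import *
def t(n,p,O):
    q=arm.solve_ik(p,O); print(n,np.round(p,3),None if q is None else np.round(q,2))
print(arm.tcp_to_tips, H,MID)
for k in (0,1):
    Oy=tool(TY+np.pi/2+k*np.pi)
    for th in (1.15,.06):
        tip=H+.075*(-np.cos(th)*EX+np.array([0,0,np.sin(th)])); t('lid',tip+[0,0,.017],Oy)
    t('lidup',[.48,.2,.25],Oy)
    Of=tool(F[2]+np.pi/2+k*np.pi); t('flat',[F[0],F[1],.02],Of);t('flat up',[F[0],F[1],.2],Of)
    Op=tool(TY+k*np.pi); t('flat place',MID+[0,0,.02],Op); t('place up',MID+[0,0,.16],Op)
    g,O=rgrasp(half=k); t('rid',g+O[:,2]*.002,O); t('rid pre',g-O[:,2]*.09,O)
    yv=RD[2]+np.pi/2+k*np.pi; t('rid vert',g,tool(yv)); t('rid vert up',g+[0,0,.15],tool(yv))
E
```

```text
0.017 [0.51186304 0.20303515 0.0665    ] [0.4644906  0.19955633 0.0685    ]
lid [0.481 0.201 0.152] [ 0.1   0.68 -0.86  1.89  0.67  0.88  0.55]
lid [0.437 0.198 0.088] [-0.16  0.64 -0.47  2.06  0.54  0.55  0.64]
lidup [0.48 0.2  0.25] [ 0.3   0.7  -1.25  1.77  0.72  1.21  0.48]
flat [ 0.412 -0.342  0.02 ] [ 0.74  0.78 -0.13  1.95  0.22  0.43  0.05]
flat up [ 0.412 -0.342  0.2  ] [ 0.81  0.5  -0.24  1.82  0.15  0.84  0.11]
flat place [0.464 0.2   0.089] [-0.13  0.67 -0.49  1.99  0.54  0.61 -0.9 ]
place up [0.464 0.2   0.228] [ 0.21  0.61 -1.05  1.84  0.61  1.05 -1.  ]
rid [ 0.455 -0.119  0.027] [ 0.71  0.91 -0.59  1.85  0.24  0.84  0.67]
rid pre [ 0.477 -0.151  0.111] [ 0.75  0.82 -0.61  1.72  0.17  1.06  0.74]
rid vert [ 0.455 -0.12   0.029] [ 0.42  0.73 -0.3   2.12  0.58  0.37  0.26]
rid vert up [ 0.455 -0.12   0.179] [ 0.59  0.48 -0.54  2.    0.36  0.75  0.46]
lid [0.481 0.201 0.152] [-0.3   0.55 -0.2   1.9   0.16  0.71 -2.09]
lid [0.437 0.198 0.088] [-0.44  0.6  -0.04  2.07  0.05  0.47 -2.02]
lidup [0.48 0.2  0.25] [-0.12  0.45 -0.46  1.79  0.24  0.97 -2.18]
flat [ 0.412 -0.342  0.02 ] [ 0.38  0.82  0.43  1.96 -0.68  0.51 -2.23]
flat up [ 0.412 -0.342  0.2  ] [ 0.27  0.55  0.58  1.83 -0.38  0.87 -2.49]
flat place [0.464 0.2   0.089] [ 0.22  0.93 -1.15  1.98  1.05  1.    1.75]
place up [0.464 0.2   0.228] [ 0.26  0.66 -1.15  1.84  0.67  1.1   2.07]
rid [ 0.455 -0.119  0.027] [ 0.27  0.84  0.14  1.86 -0.44  0.87 -1.78]
rid pre [ 0.477 -0.151  0.111] [ 0.27  0.75  0.2   1.73 -0.39  1.1  -1.83]
rid vert [ 0.455 -0.12   0.029] [ 0.08  0.72  0.2   2.13 -0.42  0.33 -1.9 ]
rid vert up [ 0.455 -0.12   0.179] [ 0.05  0.44  0.23  2.02 -0.15  0.7  -2.15]
```

Run:
```python
from h import *
O=tool(TY+np.pi/2)
arm.set_gripper(0.0); print(arm.observe()['time'],arm.observe()['finger_gap'])
arm.move_pose([.35,-.1,.27],O); print(arm.observe()['time'])
def P(th,r=.078,off=0.003): return H+r*(-np.cos(th)*EX+np.array([0,0,np.sin(th)]))+off*(np.array([0,0,np.cos(th)])+np.sin(th)*EX)+[0,0,.017]
a=P(1.15); arm.move_pose([a[0],a[1],.27],O); arm.move_straight(a,max_speed=.2); print(arm.observe()['time'],arm.observe()['position'],a)
for th in (.95,.75,.55,.35,.2,.12):
    hit=arm.move_straight(P(th),max_speed=.12,force_limit=12); print(th,hit,arm.observe()['wrist_force'].round(2))
    if hit: break
p=shot('scene','scene2.png');print(arm.observe()['time'])
```

```text
2.2667 0.0010338871565494072
4.1833
6.15 [0.48357805 0.20081993 0.1568189 ] [0.48281752 0.20090218 0.15592105]
0.95 False [1.46 0.64 0.73]
0.75 False [0.58 0.14 0.52]
0.55 False [ 0.04 -0.45 -0.59]
0.35 False [ 0.51 -0.85 -0.28]
0.2 False [ 0.11 -0.23  0.15]
0.12 False [ 0.22  0.06 -0.11]
7.8333
```

View pics/scene2.png

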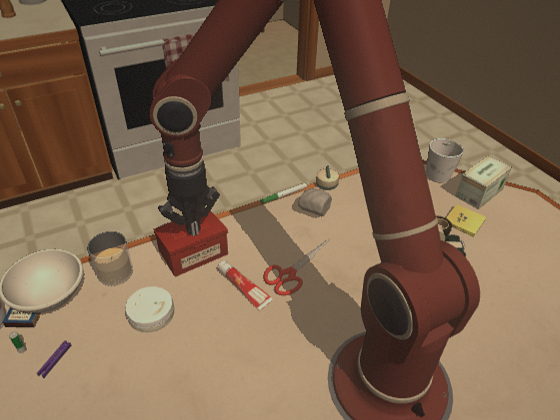

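The lid (around 190,235) is nearly down beneath the fingers. I'll press it onto the strip, then retreat and look at it.

Run:
```python
from h import *
p0=arm.observe()['position']
hit=arm.move_straight(p0-[0,0,.012],max_speed=.03,force_limit=4); o=arm.observe(); print(hit,o['position'],o['wrist_force'].round(2))
arm.pause(.3)
arm.move_straight(o['position']+[-0.0,0,.12],max_speed=.25)
arm.set_gripper(1.0)
arm.move_pose([.4,-.12,.28],tool(F[2]+np.pi/2)); 
p=shot('top','top3.png'); np.savez('top3.npz',**p); 
C=cloud(p); d=C-T0; tx=d@EX; ty=d@EY
for a in np.arange(-.06,.06,.012):
    m=(tx>a)&(tx<a+.012)&(abs(ty)<.06)&(C[...,2]>.05); print(round(a+.006,3),m.sum(),np.median(C[m][:,2]).round(4) if m.sum() else None)
print(arm.observe()['time'])
```

```text
True [0.43502984 0.19765746 0.08547285] [-0.37 -0.12  6.43]
-0.054 149 0.072
-0.042 199 0.0726
-0.03 196 0.0721
-0.018 195 0.0724
-0.006 196 0.0715
0.006 195 0.0705
0.018 197 0.0704
0.03 188 0.0691
0.042 109 0.0683
0.054 0 None
11.2333
```

View pics/top3.png

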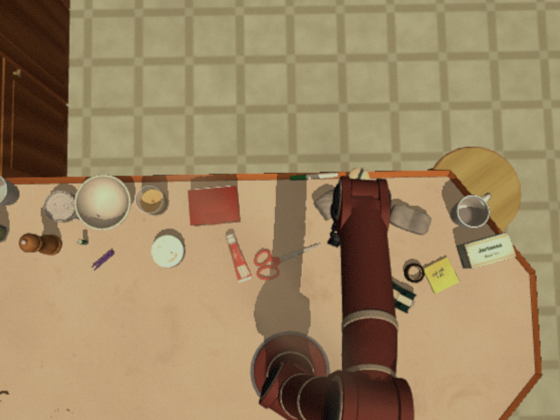

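The lid is down (red rectangle, 190–240 × 187–225). I'll refine the lid's centre from this view, then pick up the flat stone.

```bash
python3 - <<'E'
from h import *
p=dict(np.load('top3.npz'));C=cloud(p)
m=(abs(C[...,0]-.46)<.09)&(abs(C[...,1]-.2)<.09)&(C[...,2]>.05)&(C[...,2]<.09)
# colour red mask
px=p['pixels'].astype(int); m2=m&(px[...,0]>px[...,1]*1.8)
q=C[m2]; (c,s,a)=cv2.minAreaRect(q[:,:2].astype(np.float32)); print(m.sum(),m2.sum(),c,s,a)
d=q-T0; print(np.percentile(d@EX,[1,3,97,99]).round(4),np.percentile(d@EY,[1,3,97,99]).round(4))
u=m2.astype(np.uint8); print(cv2.minAreaRect(np.argwhere(u).astype(np.float32)))
E
python3 - <<'E'
from h import *
# flat stone pick
O=tool(F[2]+np.pi/2)
arm.move_pose([F[0],F[1],.13],O)
arm.move_straight([F[0],F[1],.0215],max_speed=.12,force_limit=8)
o=arm.observe(); print(o['time'],o['position'],o['wrist_force'].round(2))
arm.set_gripper(0.0); o=arm.observe(); print(o['finger_gap'],o['wrist_force'].round(2),o['moment'].round(2))
arm.move_straight([F[0],F[1],.10],max_speed=.12); o=arm.observe(); print(o['time'],o['finger_gap'],o['wrist_force'].round(2),o['moment'].round(3))
p=shot('scene','scene4.png'); np.savez('scene4.npz',**p)
E
```

```text
1794 1609 (0.4540441930294037, 0.19793830811977386) (0.09370686113834381, 0.13197064399719238) 5.1608452796936035
[-0.0517 -0.0498  0.0363  0.0381] [-0.0651 -0.0625  0.0601  0.0627]
((205.2821807861328, 213.17820739746094), (34.0302734375, 49.055335998535156), 5.710592269897461)
13.3333 [ 0.41204956 -0.34183617  0.02220022] [ 0.65 -0.13 -0.25]
0.6816742561038278 [-0.54 -0.15  4.82] [0.18 0.27 0.04]
14.5 0.6810108376001323 [-0.56 -0.07 -3.03] [ 0.014 -0.031  0.076]
```

View pics/scene4.png

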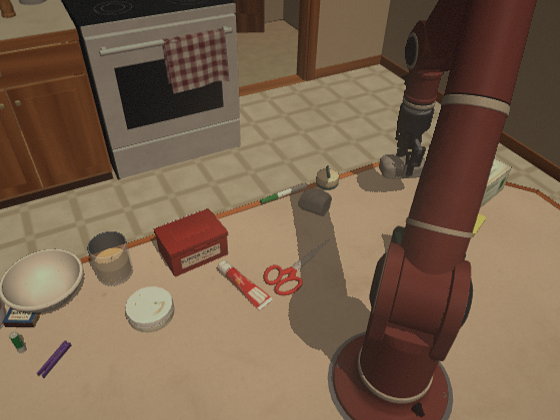

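Run:
```python
from h import *
def an(p,n):
    C=cloud(p); px=p['pixels'].astype(int)
    d=C-T0; tx=d@EX; ty=d@EY
    m=(abs(tx)<.08)&(abs(ty)<.08)
    # lid top: z>.06
    t=m&(C[...,2]>.064)&(C[...,2]<.082); a=tx[t];b=ty[t]
    print(n,'top tx',np.percentile(a,[.5,2,98,99.5]).round(4),'ty',np.percentile(b,[.5,2,98,99.5]).round(4),t.sum())
    for lo,hi in ((.01,.03),(.03,.05),(.05,.06)):
        f=m&(C[...,2]>lo)&(C[...,2]<hi)&(abs(ty)<.055); print('  front z',lo,hi,f.sum(),np.percentile(tx[f],[5,25,50,75,95]).round(4) if f.sum() else '')
    # central columns: backmost
    print('  rect',cv2.minAreaRect(C[t][:,:2].astype(np.float32)))
    f=210/np.tan(np.radians(float(p['vertical_fov']))/2)
    for l,z in (('tin_lid_middle',.0685),('tin_hinge',.0665),('recipe_tin',0)):
        if 'shot' in p and live:
            for r in arm.tip_of(p,l)[:1]:
                v=np.array([(r['at'][1]-p['cx'])/f,(r['at'][0]-p['cy'])/f,1])@np.array(p['rotation']).T
                X=p['eye']+v*(z-p['eye'][2])/v[2]; print('  ',l,round(r['p'],2),X.round(4),'tin frame',((X-T0)@EX).round(4),((X-T0)@EY).round(4))
live=False
an(dict(np.load('scene4.npz')),'scene4'); an(dict(np.load('top3.npz')),'top3')
live=True
an(shot('scene'),'scene'); an(shot('top'),'top')
```

```text
scene4 top tx [-0.0553 -0.0541  0.0415  0.0439] ty [-0.0649 -0.0627  0.0654  0.0664] 2065
  front z 0.01 0.03 295 [-0.0528 -0.0517 -0.0509 -0.0502 -0.0487]
  front z 0.03 0.05 329 [-0.0529 -0.0518 -0.051  -0.0501 -0.0491]
  front z 0.05 0.06 136 [-0.0525 -0.0514 -0.0507 -0.05   -0.0489]
  rect ((0.4546993672847748, 0.19906920194625854), (0.10364894568920135, 0.13410022854804993), 3.024082660675049)
top3 top tx [-0.0549 -0.0538  0.0405  0.0423] ty [-0.067  -0.0651  0.0625  0.0646] 1749
  front z 0.01 0.03 17 [-0.0533 -0.0532 -0.053  -0.0525 -0.0266]
  front z 0.03 0.05 8 [-0.0534 -0.0533 -0.0531 -0.053  -0.0529]
  front z 0.05 0.06 4 [-0.0581 -0.0568 -0.0553 -0.0352  0.0108]
  rect ((0.45367148518562317, 0.19760626554489136), (0.1016465350985527, 0.13314832746982574), 4.290812969207764)
scene top tx [-0.0552 -0.0542  0.0411  0.0445] ty [-0.065  -0.0625  0.0655  0.0664] 2073
  front z 0.01 0.03 307 [-0.053  -0.0516 -0.0509 -0.05   -0.0488]
  front z 0.03 0.05 326 [-0.053  -0.0518 -0.0509 -0.05   -0.0489]
  front z 0.05 0.06 132 [-0.0528 -0.0516 -0.0505 -0.0498 -0.0489]
  rect ((0.45538
[... 196 characters left out ...]
022 0.0665] tin frame 0.0403 -0.0
   recipe_tin 0.94 [ 0.4579  0.2035 -0.    ] tin frame -0.0028 0.0044
top top tx [-0.0553 -0.0543  0.0404  0.0423] ty [-0.0671 -0.065   0.0621  0.0643] 1754
  front z 0.01 0.03 16 [-0.0533 -0.0531 -0.0528 -0.0525 -0.0521]
  front z 0.03 0.05 6 [-0.0534 -0.0532 -0.053  -0.0529 -0.0527]
  front z 0.05 0.06 2 [-0.0577 -0.0574 -0.0569 -0.0565 -0.0561]
  rect ((0.45325976610183716, 0.19748453795909882), (0.10230477899312973, 0.13287697732448578), 4.791805267333984)
   tin_lid_middle 0.58 [0.4478 0.2014 0.0685] tin frame -0.013 0.0031
   tin_hinge 0.67 [0.5097 0.1938 0.0665] tin frame 0.0482 -0.009
   recipe_tin 0.76 [0.4439 0.2036 0.    ] tin frame -0.0167 0.0055
```

```bash
sed -i 's/^MID=.*/MID=T0-.0055*EX+[0,0,.0685]; AIM=MID-.003*EX/' h.py
python3 - <<'E'
from h import *
O=tool(TY); O0=tool(F[2]+np.pi/2)
arm.move_straight([F[0],F[1],.2],max_speed=.25)
arm.move_pose([AIM[0],AIM[1],.19],O); print(arm.observe()['time'])
arm.move_straight([AIM[0],AIM[1],.105],max_speed=.1)
p=shot('scene','scene5.png')
hit=arm.move_straight([AIM[0],AIM[1],.0905],max_speed=.02,force_limit=2.5); o=arm.observe(); print(hit,o['time'],o['position'],o['wrist_force'].round(2),o['moment'].round(3))
E
```

```text
17.4583
True 19.1417 [0.45237834 0.19863245 0.0914181 ] [ 1.45  1.18 -1.3 ] [ 0.203 -0.203 -0.035]
```

View pics/scene5.png

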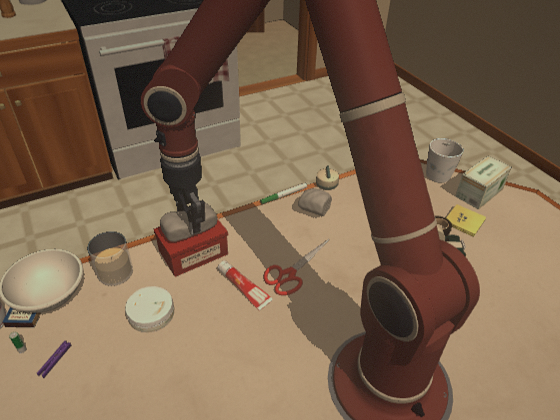

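```bash
python3 - <<'E'
from h import *
arm.set_gripper(1.0); arm.pause(.1)
o=arm.observe(); arm.move_straight([o['position'][0],o['position'][1],.22],max_speed=.2)
g,O=rgrasp()
pre=g-O[:,2]*.10
arm.move_pose(pre+[0,0,.03],O)
for n in('scene','top'):
    p=shot(n,n+'6.png'); np.savez(n+'6.npz',**p)
print(arm.observe()['time'])
E
python3 - <<'E'
from fit import *
from h import T0,EX,EY,MID,AIM
for n in ('scene6','top6'):
    p=load(n);C=cloud(p); d=C-T0; m=(abs(d@EX)<.09)&(abs(d@EY)<.085)&(C[...,2]>.083)&(C[...,2]<.13)
    q=C[m]-[0,0,.0695]
    if len(q)<100: print(n,len(q)); continue
    r=fitstone(q,flat,.03,0,[np.radians(-85.8)],MID); e=np.array([r.x[0],r.x[1],0])-MID
    print(n,len(q),r.x.round(4),np.degrees(r.x[2]).round(1),r.cost/len(q),'off from MID',(e@EX).round(4),(e@EY).round(4))
    q=np.load(('scene1' if n[0]=='s' else 'top1')+'_ridged.npy')
E
```

```text
21.875
scene6 1286 [ 4.5380e-01  1.9970e-01 -1.4987e+00  6.0000e-04] -85.9 1.0348674645892726 off from MID -0.0017 0.001
top6 949 [ 0.4516  0.1988 -1.4779 -0.    ] -84.7 2.3263818233411757 off from MID -0.0039 0.0002
```

View pics/scene6.png

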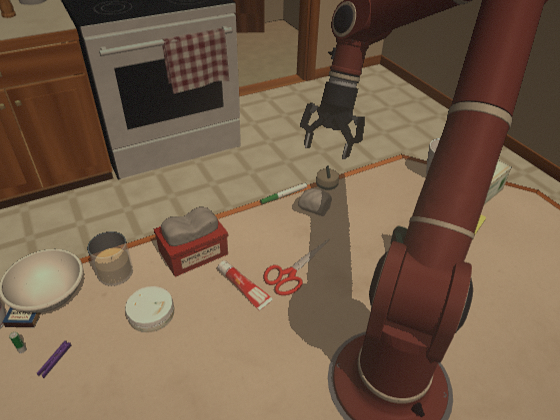

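View pics/top6.png

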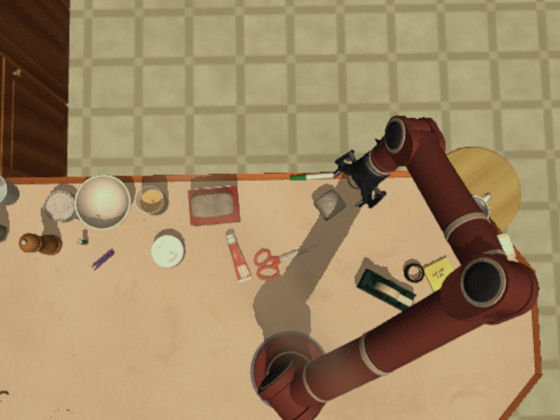

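Run:
```python
from h import *
from fit import load
for n in('scene1','top1'):
    p=load(n);C=cloud(p); m=(abs(C[...,0]-.51)<.06)&(abs(C[...,1]+.19)<.06)&(C[...,2]>.012); q=C[m]
    L=(q-np.array([RD[0],RD[1],0]))@Rz(RD[2])
    m=L[:,0]>.06; L=L[m]; print(n,m.sum(),L.min(0).round(3),L.max(0).round(3)); h=L[L[:,2]>.03]; print(h.mean(0), np.percentile(L[:,2],[50,90,99]))
# where the hand body would be
g,O=rgrasp()
for a in(-.0425,.0425):
    b=g-O[:,2]*.054+O[:,1]*a; print('body edge local',((b-np.array([RD[0],RD[1],0]))@Rz(RD[2])).round(3))
from fit import *
q=np.load('top1_ridged.npy')
# re-fit now unobstructed from new shots
for n in('scene6','top6'):
    p=load(n);C=cloud(p); m=(np.hypot(C[...,0]-.447,C[...,1]+.115)<.058)&(C[...,2]>.014)&(C[...,2]<.07); q=C[m]
    r=fitstone(q,rid,.032,np.radians(25),[RD[2]],RD[:2]); print(n,len(q),r.x.round(4),np.degrees(r.x[2]),r.cost/len(q))
```

```text
scene1 389 [ 0.069 -0.016  0.012] [0.148 0.069 0.047]
[0.11817909 0.01247363 0.03591629] [0.03279042 0.03885866 0.04627577]
top1 386 [ 0.071 -0.018  0.012] [0.154 0.067 0.051]
[0.12317861 0.01146656 0.03622058] [0.03372123 0.04112099 0.04834606]
body edge local [-0.002 -0.     0.096]
body edge local [ 0.075 -0.     0.06 ]
scene6 653 [ 0.4499 -0.1074 -0.9557 -0.0034] -54.75766617683786 2.3762730160720276
top6 595 [ 0.4463 -0.1099 -0.9568 -0.0031] -54.81826764544238 3.2085188778311577
```

```bash
sed -i 's/RD=(.*$/RD=(.4478,-.1088,np.radians(-54.7))/' h.py
python3 - <<'E'
from h import *
g,O=rgrasp(); t=g+O[:,2]*.002
arm.move_straight(t-O[:,2]*.08,attitude=O,max_speed=.15)
hit=arm.move_straight(t,max_speed=.1,force_limit=8); o=arm.observe(); print(hit,o['position'],t,o['wrist_force'].round(2))
if not hit:
    arm.set_gripper(0.0); o=arm.observe(); print(o['finger_gap'],o['wrist_force'].round(2),o['moment'].round(2),o['position'])
    arm.move_straight(t+[0,0,.10],max_speed=.12); o=arm.observe(); print(o['time'],o['finger_gap'],o['wrist_force'].round(2),o['moment'].round(3))
    arm.move_pose([.455,-.02,.2],tool(TY)); print(arm.observe()['position'],arm.observe()['wrist_force'])
for n in('scene','top'):
    p=shot(n,n+'7.png'); np.savez(n+'7.npz',**p)
print(arm.observe()['time'])
im=cv2.imread('pics/scene7.png')
cv2.imwrite('pics/s7z.png',cv2.resize(im[100:300,120:380],None,fx=3,fy=3,interpolation=2))
E
```

```text
False [ 0.45582724 -0.11936406  0.02764615] [ 0.4551264  -0.11914744  0.02718923] [-0.83 -0.03  0.38]
0.7315507983484562 [ 1.2  -0.75  6.44] [-0.25 -0.17 -0.04] [ 0.45637092 -0.11939303  0.02816488]
24.6333 0.7296997493423942 [ 0.64  0.46 -4.55] [-0.838 -0.503 -0.04 ]
[ 0.45431736 -0.0208323   0.19913969] [ 0.5475331  -1.4994711  -5.70277923]
25.5417
```

View pics/s7z.png

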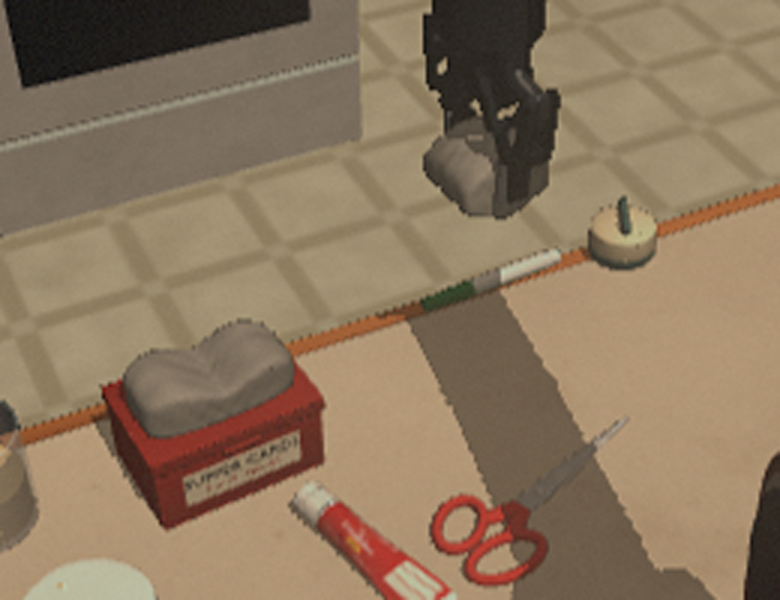

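```bash
cat > held.py <<'E'
from fit import *
from h import TY
from ov import *
def held(n,tcp,yaw0,show=None,h0=.030):
    P=[]
    for s in n:
        p=load(s);C=cloud(p);px=p['pixels'].astype(int).sum(-1)
        m=(np.hypot(C[...,0]-tcp[0],C[...,1]-tcp[1])<.06)&(C[...,2]>tcp[2]-.05)&(C[...,2]<tcp[2]+.045)&(px>230)
        # drop things off the tool
        P.append(C[m]); 
    q=np.vstack(P); best=None
    for l0 in np.radians(np.arange(-60,61,15)):
        # params: x,z offset of grasp point in stone frame, lean, y offset; the yaw is fixed by the jaws
        def loc(v):
            R=Rz(yaw0)@Ry(v[2]); return (q-(np.array(tcp)+[0,0,.002]))@R+np.array([v[0],v[3],v[1]])
        r=least_squares(lambda v:exsdf(loc(v),rid,.032)*1000,[0,h0,l0,0],loss='soft_l1',f_scale=2,x_scale=[.01,.01,.2,.01])
        if best is None or r.cost<best.cost: best=r
    v=best.x; print(n,len(q),'x %.4f z %.4f lean %.1f y %.4f cost %.2f'%(v[0],v[1],np.degrees(v[2]),v[3],best.cost/len(q)))
    if show:
        R=Rz(yaw0)@Ry(v[2]); t=np.array(tcp)+[0,0,.002]-R@np.array([v[0],v[3],v[1]])
        os=[]
        for s in n:
            p=load(s); k=6; img=cv2.resize(p['pixels'][:,:,::-1],None,fx=k,fy=k,interpolation=1); raw=img.copy()
            draw(p,img,edges(rid,.032,(R,t)),(0,255,255),k); x=(proj(p,np.array(tcp))*k).astype(int)
            os.append(np.hstack([np.clip(i[x[1]-150:x[1]+150,x[0]-190:x[0]+190]*1.5,0,255).astype(np.uint8) for i in(raw,img)]))
        cv2.imwrite(show,np.vstack(os))
    return v
if __name__=='__main__':
    tcp=(.4543,-.0208,.1991)
    y=TY-np.pi/2
    held(['scene7'],tcp,y); held(['scene7','top7'],tcp,y,'pics/held7.png')
E
python3 held.py
```

```text
['scene7'] 387 x -0.0033 z 0.0334 lean -19.0 y -0.0009 cost 1.37
['scene7', 'top7'] 466 x -0.0082 z 0.0402 lean 56.3 y -0.0009 cost 1.44
```

View pics/held7.png

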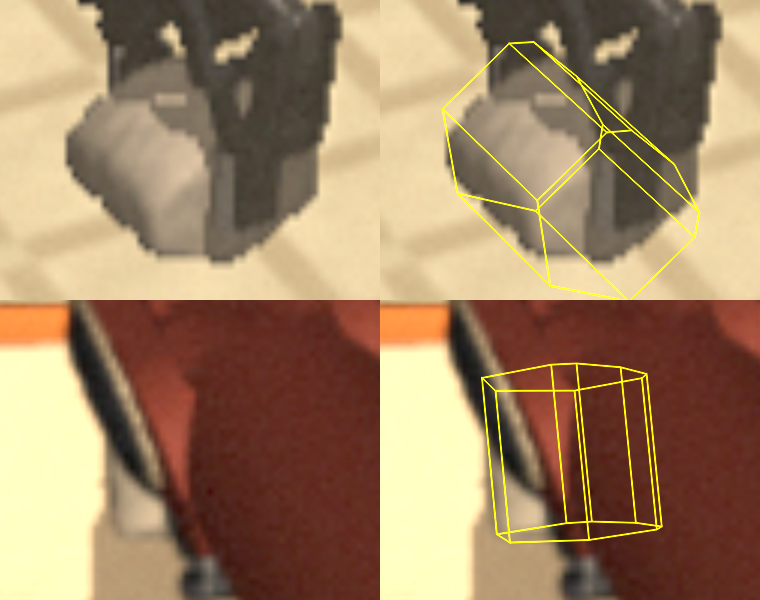

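Run:
```python
from held import *
import held as H_
tcp=np.array((.4543,-.0208,.1991)); y=TY-np.pi/2
p=load('scene7'); k=6; raw=cv2.resize(p['pixels'][:,:,::-1],None,fx=k,fy=k,interpolation=1); x=(proj(p,tcp)*k).astype(int); cr=[]
for l,xx,zz in((0,0,.032),(-10,0,.032),(-19,-.0033,.0334),(-27,0,.032)):
    R=Rz(y)@Ry(np.radians(l)); t=tcp+[0,0,.002]-R@np.array([xx,0,zz]); img=raw.copy()
    draw(p,img,edges(rid,.032,(R,t)),(0,255,255),k); cr.append(np.clip(img[x[1]-150:x[1]+150,x[0]-190:x[0]+190]*1.5,0,255).astype(np.uint8))
cv2.imwrite('pics/hyp7.png',np.vstack([np.hstack(cr[:2]),np.hstack(cr[2:])]))
```

```text
(no output)
```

View pics/hyp7.png

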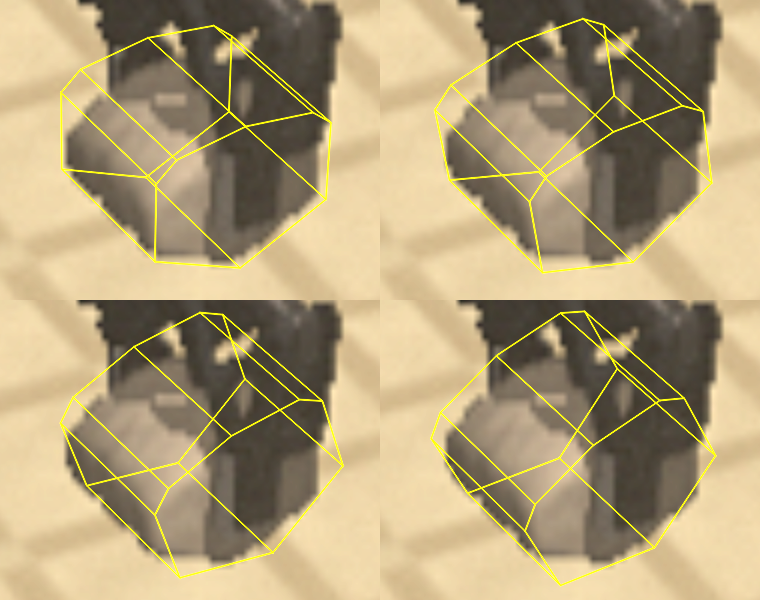

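Run:
```python
from h import *
O=tool(TY); c=np.array([.4530,.1993])
arm.move_straight([.455,.0,.23],max_speed=.2)
arm.move_pose([*c,.20],O); arm.move_straight([*c,.14],max_speed=.1)
p=shot('scene','scene8.png'); np.savez('scene8.npz',**p)
o=arm.observe(); print(o['time'],o['position'],o['wrist_force'].round(2),o['moment'].round(2))
hit=arm.move_straight([*c,.118],max_speed=.015,force_limit=3); o=arm.observe(); print(hit,o['time'],o['position'],o['wrist_force'].round(2),o['moment'].round(3))
p=shot('scene','scene9.png'); np.savez('scene9.npz',**p)
im=cv2.imread('pics/scene8.png');im2=cv2.imread('pics/scene9.png')
cv2.imwrite('pics/s89z.png',np.hstack([cv2.resize(i[170:290,130:260],None,fx=3,fy=3,interpolation=2) for i in (im,im2)]))
```

```text
27.5 [0.45366633 0.19952432 0.14067007] [-0.28  0.5  -4.47] [-0.01 -0.02  0.03]
True 28.5667 [0.45266204 0.19916455 0.12253362] [-0.87  0.33  4.84] [-0.003 -0.149 -0.025]
```

View pics/s89z.png

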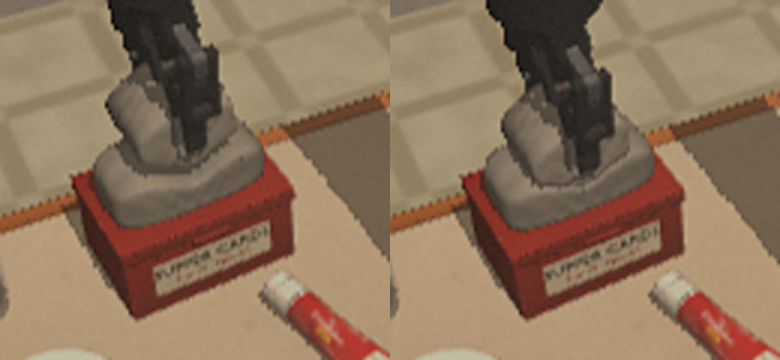

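The ridged stone sits in the hollow at the expected height (TCP 0.1225). Next I release it and retreat.

```bash
python3 - <<'E'
from h import *
arm.set_gripper(0.82); arm.pause(.2); arm.set_gripper(1.0)
o=arm.observe(); print(o['position'],o['wrist_force'].round(2))
arm.move_straight([*o['position'][:2],.25],max_speed=.12)
arm.move_pose([.42,-.15,.3],tool(TY)); arm.pause(.3)
for n in('scene','top'):
    p=shot(n,n+'10.png'); np.savez(n+'10.npz',**p)
    for l in ('hollow','ridged_stone','tin_lid_middle'):
        print(n,l,[(np.round(d['at'],1).tolist(),round(d['p'],2)) for d in arm.tip_of(p,l)[:1]])
print(arm.observe()['time'])
im=cv2.imread('pics/scene10.png');im2=cv2.imread('pics/top10.png')
cv2.imwrite('pics/f10.png',np.hstack([cv2.resize(i,None,fx=4,fy=4,interpolation=2) for i in (im[170:290,140:240],im2[150:270,165:265])]))
E
python3 - <<'E'
from held import *
from h import T0,EX,EY,MID
for n in ('scene10','top10'):
    p=load(n);C=cloud(p); d=C-T0; tx=d@EX;ty=d@EY; b=(abs(tx)<.09)&(abs(ty)<.085)
    # lid surface profile at its free parts
    for a in(-.05,-.043,.033,.038):
        m=b&(tx>a)&(tx<a+.006)&(C[...,2]>.055)&(C[...,2]<.08); print(n,'lid z at',a,m.sum(),np.median(C[m][:,2]).round(4) if m.sum()>3 else '')
    m=b&(C[...,2]>.083)&(C[...,2]<.1)
    q=C[m]-[0,0,.0685]
    r=fitstone(q,flat,.03,0,[np.radians(-85.8)],MID); e=np.array([r.x[0],r.x[1],0])-MID
    print(n,'flat',len(q),r.x.round(4),'off',(e@EX).round(4),(e@EY).round(4),r.cost/len(q))
    q=C[b&(C[...,2]>.115)&(C[...,2]<.17)]
    f=lambda v:exsdf((q-np.array([v[0],v[1],v[2]]))@(Rz(v[3])@Ry(v[4])),rid,.032)*1000
    for l0 in(0,.2,-.2):
        r=least_squares(f,[MID[0],MID[1],.0915,np.radians(-85.8),l0],loss='soft_l1',f_scale=2,x_scale=[.01,.01,.01,.1,.1]); e=r.x[:3]-MID
        print(n,'rid',len(q),r.x.round(4),'off',(e@EX).round(4),(e@EY).round(4),'yaw',np.degrees(r.x[3]).round(1),'lean',np.degrees(r.x[4]).round(1),r.cost/len(q))
E
```

```text
[0.45118011 0.19788232 0.1210009 ] [-0.05 -0.31 -1.32]
scene hollow [([223.8, 189.2], 0.94)]
scene ridged_stone [([222.3, 189.1], 0.85)]
scene tin_lid_middle [([229.7, 192.1], 0.6)]
top hollow [([202.5, 211.9], 0.59)]
top ridged_stone []
top tin_lid_middle [([209.1, 214.9], 0.91)]
32.625
scene10 lid z at -0.05 134 0.0691
scene10 lid z at -0.043 217 0.0703
scene10 lid z at 0.033 16 0.0694
scene10 lid z at 0.038 7 0.0701
scene10 flat 379 [ 4.5300e-01  1.9910e-01 -1.4874e+00 -8.0000e-04] off -0.0024 0.0004 1.482939086843871
scene10 rid 1018 [ 0.4539  0.1934  0.0898 -1.5008 -0.1488] off -0.002 -0.0054 yaw -86.0 lean -8.5 1.7062480805932305
scene10 rid 1018 [ 0.4539  0.1934  0.0898 -1.5008 -0.1488] off -0.002 -0.0054 yaw -86.0 lean -8.5 1.706248080593252
scene10 rid 1018 [ 0.454   0.1927  0.0899 -1.5018 -0.1836] off -0.002 -0.0061 yaw -86.0 lean -10.5 1.7054207409578812
top10 lid z at -0.05 109 0.0682
top10 lid z at -0.043 94 0.0689
top10 lid z at 0.033 107 0.0685
top10 lid z at 0.038 76 0.0675
top10 flat 118 [ 0.4516  0.199  -1.4714 -0.0034] off -0.0039 0.0003 1.3300488569042714
top10 rid 699 [ 0.4517  0.19    0.0902 -1.5071 -0.3309] off -0.0045 -0.0086 yaw -86.4 lean -19.0 2.809985297989974
top10 rid 699 [ 0.4512  0.1999  0.0897 -1.5257  0.1799] off -0.0042 0.0014 yaw -87.4 lean 10.3 3.381090939506321
top10 rid 699 [ 0.4517  0.1894  0.0904 -1.5058 -0.3568] off -0.0045 -0.0092 yaw -86.3 lean -20.4 2.8051805930245752
```

View pics/f10.png

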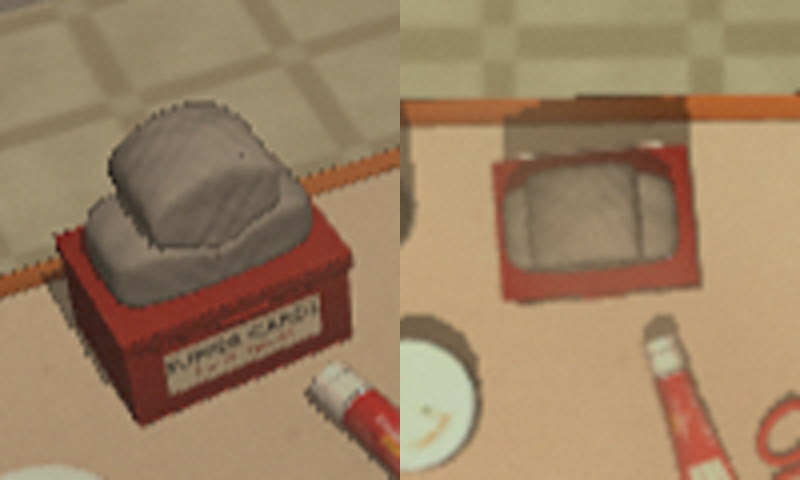

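Run:
```python
from held import *
from h import MID
rows=[]
for n in('scene10','top10'):
    p=load(n); k=7; raw=cv2.resize(p['pixels'][:,:,::-1],None,fx=k,fy=k,interpolation=1); cr=[]
    x=(proj(p,np.array([.453,.199,.115]))*k).astype(int)
    for l,o in((None,0),(0,[.4535,.1992,.0915]),(-8.5,[.4535,.1934,.0895])):
        img=raw.copy()
        if l is not None: 
            draw(p,img,edges(rid,.032,(Rz(np.radians(-85.8))@Ry(np.radians(l)),np.array(o))),(0,255,255),k)
            draw(p,img,edges(flat,.030,(Rz(np.radians(-85.8)),np.array([.453,.199,.0685]))),(0,255,0),k)
        cr.append(np.clip(img[x[1]-150:x[1]+150,x[0]-133:x[0]+133]*1.5,0,255).astype(np.uint8))
    rows.append(np.hstack(cr))
cv2.imwrite('pics/hyp10.png',np.vstack(rows))
# bias check: original lying stone with free lean, known 25 deg
for s in('scene1','top1'):
    q=np.load(s+'_ridged.npy'); q=q[(q[:,2]>.025)&(np.hypot(q[:,0]-.447,q[:,1]+.115)<.055)]
    f=lambda v:exsdf((q-np.array([v[0],v[1],v[2]]))@(Rz(v[3])@Ry(v[4])),rid,.032)*1000
    r=least_squares(f,[.4478,-.1088,0,np.radians(-54.7),.436],loss='soft_l1',f_scale=2,x_scale=[.01,.01,.01,.1,.1]); print(s,r.x.round(4),'lean',np.degrees(r.x[4]))
```

```text
scene1 [ 0.4566 -0.1169 -0.0042 -0.9538  0.0903] lean 5.176476738737314
top1 [ 0.4481 -0.1153 -0.0045 -0.9415  0.2404] lean 13.771638334913442
```

View pics/hyp10.png

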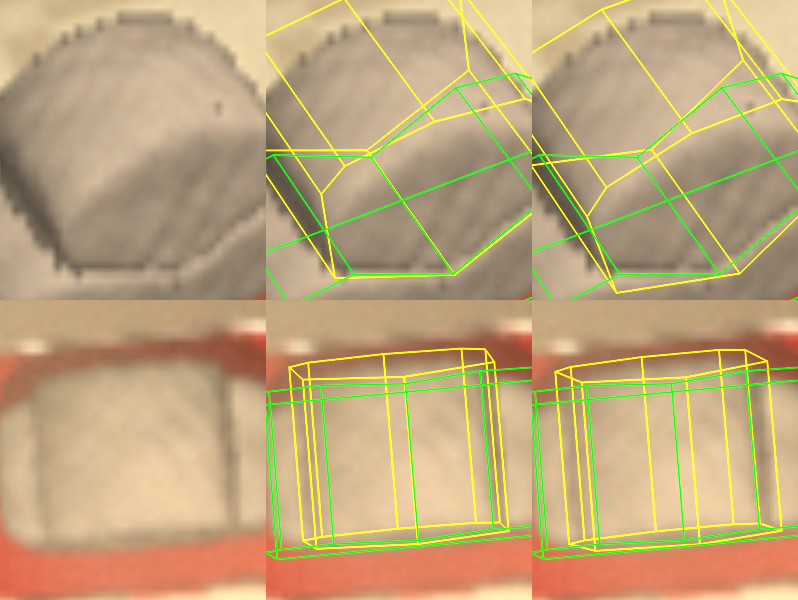

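Run:
```python
from h import *
print(arm.observe()['time']); arm.job_done(); print('done')
```

```text
32.625
the job is handed in; nothing more can be done
done
```

The job is done and handed in at 32.6 s. I swung the lid down and pressed it onto the strip, laid the flat stone on it and let go. I then seated the ridged stone in the hollow and moved the arm clear.

**What the last pictures showed**
- **Lid:** it reads level to within the depth noise, about 68–70 mm at both front and back. That noise is too coarse to prove the 0.013 rad limit on its own.
- **Flat stone:** its hollow is 2–4 mm in front of the lid's middle, where I was aiming, and the stone lies level.
- **Ridged stone:** it runs along the hollow within about 2° and seated at the expected height.
- **Other things:** I saw no sign that anything else moved, but I did not measure it.

**What disagreed**
- **Ridged stone's tilt:** fitting it freely gave leans between about −20° and +10°. The same fit read 11–20° too low on the lying stone, whose lean of 25° is known. Outlines drawn over the scene picture matched an upright stone and did not match −8.5°, so I took it as upright.
- **Lid middle:** the network's lid-middle and hinge points from the top camera were up to 13 mm off the depth measurement. I used the depth outline of the shut lid instead.

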